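# Level the pot display riser

## Robot

A 6-joint arm with a two-finger parallel gripper is mounted at the origin on the work surface. World frame = base frame: x ahead of the robot, y to its left, z up, the work surface at z = 0. Lengths are in m, angles in rad, forces in N, time in s.
With the tool pointing down it reaches from about 0.225 to 0.725 m from the base axis. Payload 3.1 kg.
Tool frame: the origin (TCP) lies on the centre line of the jaws, within the pads' length; the fingertips stand 8 mm ahead of it and the grasp point (between the pads) lies 11 mm behind it; z points along the fingers, x is the direction in which the jaws open and shut, and the axes are right-handed (so a half turn about z gives the same grasp; the last joint's range is limited). The gripper opens to 85 mm and grips with 20 to 120 N. Pads are 22 mm wide; open, the fingers measure 114 mm over their backs; the gripper's body (76 mm by 85 mm) begins 54 mm behind the grasp point. The pads swing forward as they close: fully open they stand 13 mm farther back than shut.
Start: joints at [-1.287, 0.048, 0.099, 1.622, 0, 1.443], TCP at [0.21, -0.481, 0.239] pointing down, gripper open.
Joint ranges: [-2.91, 2.91], [-0.99, 1.94], [-1.21, 1.42], [-2.12, 2.29], [-1.49, 1.47], [-3.14, 3.14]. Speed limits (rad/s): [2.79, 2.79, 3.14, 3.14, 3.14, 3.14].

## Interface

Orientations are given as a unit quaternion [x, y, z, w].
In Python, from station import bot gives the robot as it stands. Calls block until the motion is done:
- bot.move_ptp(position, orientation): joint-space move of the TCP to a pose.
- bot.move_l(position, feed=0.15, rot=None): straight line of the TCP; rot=None keeps the orientation; feed is the mean speed in m/s.
- bot.goto_joints(angles): joint-space move.
- bot.gripper_to(opening, effort=None): opening from 0.0 (shut) to 1.0 (fully open); effort is the grip in N (None keeps the last); returns when the fingers have stopped.
- bot.pause(seconds).
- bot.inverse_kinematics(position, orientation): joint angles nearest the present ones, or None.
- bot.observe(): the state.
- bot.camera(name): name is "scene" or "top"; returns a dict with "pixels" (400x640x3 uint8, red, green, blue), "range_z" (400x640 float32, m along the optical axis (not along the pixel's ray), 0 where there is no reading), "mtx" (3x3 intrinsics, pixels), "R" (3x3) and "t" (3): a world point X has camera coordinates R X + t. Camera axes: x right, y down, z forward; pixel columns grow to the right and rows downward; lengths in m; the calibration is good to about 2 mm. A picture is of the moment at which its call begins.
A pose or a line that the arm cannot do raises bot.Unreachable and nothing moves.
- bot.close_job(): hands the job in, once; it reports no verdict.
The state is a dict: "t": time; "joint_positions": joint angles; "qvel": joint speeds; "effort": joint torques, N m; "eef_pos": TCP position; "eef_rot": TCP orientation; "force": force on the tool from outside, world axes, zero at the start; "moment": the same for the moment, N m; "opening": opening from 0.0 (shut) to 1.0 (fully open).
Only numpy, scipy, OpenCV 4.12 (cv2) and the standard library are available. Lean on these libraries where they do the work, as an engineer would, in place of code of your own. Each camera call takes 0.05 s, during which the arm holds its last target. There are 200 camera calls.

## Task

Level the blue display riser before pots go on it: lay the spirit level along its board, between the pivot end and the foot knob, then press down on the level until the board is home on its foot and see where the bubble stands. Turn the foot knob as needed so that, with the level pressed down again and the board home, the bubble sits centred between its two lines. Finish while still pressing firmly on the level with the gripper, bubble centred, without letting go; leave the pots and the saucer alone.

Things in the scene. Friction and masses are not known exactly. Their poses are not given: they have to be found in the camera images.
- level: loose aluminium spirit level, about 0.25 kg, a bar 180 mm long (its y), 32 wide (x), 34 high, standing on its base on the counter; origin: centre of the underside. The yellow-green vial runs along the top's middle (86 mm with its black end blocks, to 44 mm up). Press on the bare flat ends of the top, 45 to 90 mm from the middle, 34 mm up. Either end may face the knob.
- vial_mid (a point): top of the vial, midway between its two black lines (lines 23 mm apart), 43 mm above the underside of the level, at its middle
- bubble (a joint): position (m) of the pale 16 mm long bubble along the vial: 0 midway between the two black lines, positive towards the level's +y end, at most 0.024 either way. It floats to the higher end, 0.55 m per rad of slope (5.5 mm for 0.01 rad), and needs about 1.5 s to settle.
- riser: blue display riser fixed to the counter, 320 mm long (its y), 120 wide (x), board top about 80 high; origin on the counter under its middle. Board pivots at the -y end (axis along x, y = -140 mm, 72 mm up); the foot's spindle and knob are at y = +125 mm. The counter is uneven: at the start, with the board pressed home, the knob end is too low by an unknown 0.018 to 0.035 rad.
- board_spot (a point): point on the board's top surface, in the middle of its width, 30 mm from the riser's middle towards the pivot: the place for the middle of the level. Axes as the board's: y along the board to the knob end, z out of the board's top.
- board (a joint): how far (rad) the board is pressed down about its pivot onto its foot: 0 sprung up (also with only the level on it), 0.015 home on a rigid stop, the knob end then 4 mm lower. Going home takes about 5 N on the level's end nearer the knob, 8 N at its middle. Only the slope with the board home counts; let go, it springs up by 0.015 rad.
- foot_knob (a joint): angle (rad) of the foot knob, growing clockwise seen from above, range -0.3 to 4.6. Clockwise raises the board's knob end by 0.012 rad of slope per rad of turn, moving the bubble 6.6 mm towards the knob end per rad. Stiff (0.2 N m), stays where left. The knob keeps its own height; only the board climbs the spindle.
- knob_grip (a point): grip point of the foot knob on its upright axis, 136 mm above the counter: a black upright bar 44 mm long (the point's x), 12 thick (y), reaching 10 mm above and 26 mm below this point; under it a disc 32 mm across, 8 thick, then the bare spindle. At foot_knob = 0 the bar lies along the riser's x. The board is 15 to 32 mm below the disc.
- pot_green: green glazed pot, 102 mm across, 90 mm high, loose bystander; origin under its centre
- pot_blue: blue glazed pot, 112 mm across, 100 mm high, loose bystander; origin under its centre
- saucer: white saucer, 120 mm across, 20 mm high, loose bystander; origin under its centre
Mind the look-alikes: they are no part of the job. Of the things shaped like the level, the aluminium one is meant.

How it is judged:
By the outcome, as a careful person would: the job done as asked, in the order asked, and still so for the second after the job is handed in, while the arm keeps its last pose, push and grip.
It also fails if it takes over 72 s, if anything falls off the work surface, if the arm or the gripper's body presses on something with over 40 N, if the wrist force passes 120 N, or if a joint passes its speed limit or range.

## Working session

There is one attempt and no reset: what is moved stays moved. The work goes in short steps, each a Python script; the robot and the scene stay as the last script left them, time stands still between calls to the robot, and variables do not carry over. Pictures are saved under pics/ and viewed, about 8 in all and at most 12, crops included, and the job is handed in when it is done.

```bash
ls; mkdir -p pics; python3 - <<'E'
from station import bot
import cv2,numpy as np
o=bot.observe();print(o['t'],o['eef_pos'],o['eef_rot'],o['opening'])
for n in('scene','top'):
    c=bot.camera(n);cv2.imwrite(f'pics/{n}0.png',c['pixels'][...,::-1]);np.savez(f'{n}0.npz',**c)
    print(n,c['mtx'],-c['R'].T@c['t'],c['R'])
E
```

```text
pics
0.0 [ 0.20995622 -0.48052265  0.23810362] [ 8.36748098e-01 -5.47586711e-01 -9.10524204e-04 -7.65718747e-04] 1.0017597295539842
scene [[429.65449952   0.         323.14739456]
 [  0.         429.65449952 188.41845077]
 [  0.           0.           1.        ]] [1.45469774 0.42140186 1.10714214] [[-0.44115363  0.89727573  0.01672571]
 [ 0.61601384  0.31631668 -0.72143656]
 [-0.65261813 -0.30796109 -0.69227852]]
top [[514.49871063   0.         318.09254355]
 [  0.         514.49871063 200.51884044]
 [  0.           0.           1.        ]] [ 0.34462065 -0.02766217  1.61034925] [[ 0.02152723 -0.99976735  0.00135169]
 [-0.99174253 -0.02152536 -0.1264255 ]
 [ 0.12642518  0.00138106 -0.99197518]]
```

View pics/scene0.png

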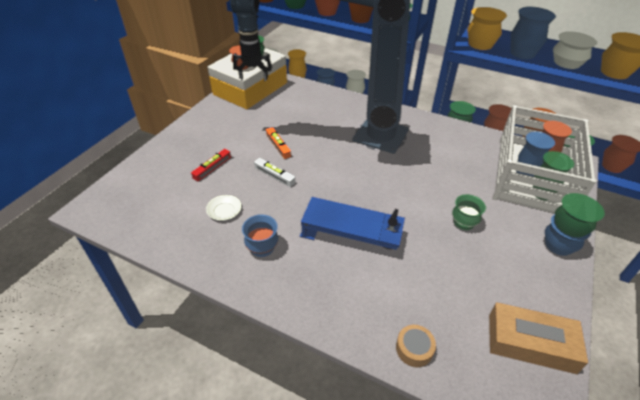

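View pics/top0.png

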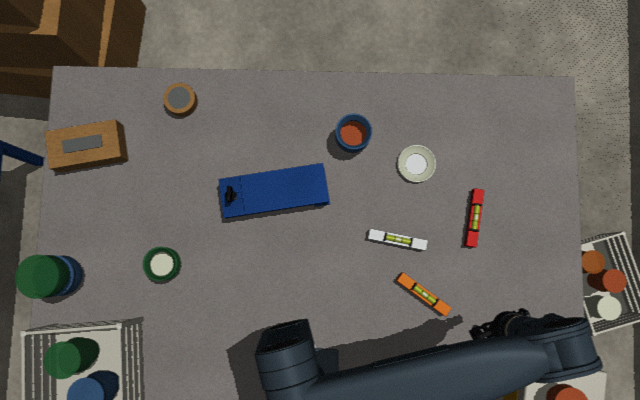

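The top view shows the aluminium level around pixel (397,240) and the blue riser from (219,165) to (329,218), with its knob near (230,194). The red and orange levels are decoys. Next I'll measure positions from the depth data.

```bash
cat > h.py <<'E'
import numpy as np,cv2
from scipy.spatial.transform import Rotation as Rn
def cloud(c):
    v,u=np.mgrid[0:400,0:640];z=c['range_z'].astype(float)
    K=c['mtx'];p=np.stack([(u-K[0,2])/K[0,0]*z,(v-K[1,2])/K[1,1]*z,z],-1)
    return (p-c['t'])@c['R']
def ray(c,uv,z):
    uv=np.atleast_2d(uv);K=c['mtx'];d=np.c_[(uv-K[[0,1],2])/K[0,0],np.ones(len(uv))]@c['R'];o=-c['R'].T@c['t']
    return o+d*((z-o[2])/d[:,2])[:,None]
def proj(c,X):
    p=np.atleast_2d(X)@c['R'].T+c['t'];q=p@c['mtx'].T;return q[:,:2]/q[:,2:]
def down(yaw): # jaw x axis at yaw in the world, z down
    return Rn.from_matrix(np.array([[np.cos(yaw),np.sin(yaw),0],[np.sin(yaw),-np.cos(yaw),0],[0,0,-1]])).as_quat()
def rect(P):
    (c,s,a)=cv2.minAreaRect((P[:,:2]*1000).astype(np.float32));b=cv2.boxPoints((c,s,a))
    e=[b[1]-b[0],b[2]-b[1]];l=max(e,key=np.linalg.norm);return np.array(c)/1000,sorted(s),np.arctan2(l[1],l[0])
E
python3 - <<'E'
from h import *
for n in('top','scene'):
    c=dict(np.load(n+'0.npz'));P=cloud(c);im=c['pixels'];hsv=cv2.cvtColor(im,cv2.COLOR_RGB2HSV)
    H,S,V=[hsv[...,i].astype(int) for i in range(3)]
    x,y,z=[P[...,i] for i in range(3)]
    near=(abs(x-.4)<.4)&(abs(y)<.45)&(c['range_z']>0)
    print(n,'table z',np.median(z[near&(S<40)]))
    m=near&(H>105)&(H<125)&(S>150)&(z>.07)&(z<.1)
    k,l,st,ce=cv2.connectedComponentsWithStats(m.astype(np.uint8));i=1+np.argmax(st[1:,4]);Q=P[l==i]
    print('riser',rect(Q),Q[:,2].mean(),np.percentile(Q[:,2],[2,98]),len(Q))
    # slope
    A=np.c_[Q[:,:2],np.ones(len(Q))];print('plane',np.linalg.lstsq(A,Q[:,2],rcond=None)[0])
    kn=near&(z>.11)&(z<.16)&(V<70)
    k2,l2,st2,ce2=cv2.connectedComponentsWithStats(kn.astype(np.uint8))
    for j in range(1,k2):
        if st2[j,4]>8: print('knob?',ce2[j],st2[j,4],P[l2==j].mean(0),rect(P[l2==j]))
    w=near&(z>.025)&(z<.05)&(((V>150)&(S<40))|((H>22)&(H<45)&(S>90)))
    k2,l2,st2,ce2=cv2.connectedComponentsWithStats(w.astype(np.uint8))
    for j in range(1,k2):
        if st2[j,4]>60: print('level?',ce2[j],st2[j,4],P[l2==j].mean(0),rect(P[l2==j]))
    for nm,uv,r in(('lev',(397,240),45),('knob',(232,192),30)) if n=='top' else (('lev',(274,171),35),('knob',(385,225),40)):
        cv2.imwrite(f'/tmp/{n}_{nm}.png',cv2.resize(im[uv[1]-r:uv[1]+r,uv[0]-r:uv[0]+r,::-1],(390,290) if 0 else (290,290),interpolation=cv2.INTER_CUBIC))
a=[cv2.imread(f'/tmp/{n}_{k}.png') for n in('top','scene') for k in('lev','knob')]
cv2.imwrite('pics/crops1.png',np.vstack([np.hstack(a[:2]),np.hstack(a[2:])]))
E
```

```text
top table z 0.0016411597160568172
riser (array([0.56911847, 0.11032213]), [120.665283203125, 318.7516174316406], np.float32(-1.3940037)) 0.07955555278250684 [0.07204505 0.08709497] 3986
plane [ 0.00263974 -0.01403777  0.07953314]
knob? [229.82142857 193.82142857] 112 [0.54639753 0.22993221 0.13676271] (array([0.54771222, 0.23167697]), [27.056554794311523, 43.435401916503906], np.float32(0.15791054))
level? [376.39310345 234.6137931 ] 145 [ 0.44410928 -0.20621186  0.03458094] (array([ 0.44381989, -0.20616693]), [30.293903350830078, 44.937923431396484], np.float32(1.3911191))
level? [397.93953488 239.04651163] 215 [ 0.43169025 -0.27140845  0.03973551] (array([ 0.43228784, -0.27079544]), [30.559799194335938, 75.80547332763672], np.float32(1.3991948))
level? [419.24832215 243.5033557 ] 149 [ 0.41975243 -0.33724599  0.03512227] (array([ 0.42007758, -0.33684561]), [29.967382431030273, 47.38172149658203], np.float32(1.3918161))
level? [165.21052632 264.06140351] 228 [0.3408197  0.43303657 0.04043648] (array([0.34107739, 0.43052472]), [38.90010452270508, 60.2116813659668], np.float32(0.01825
[... 235 characters left out ...]
[0.57028473, 0.11304922]), [120.77814483642578, 310.4502258300781], np.float32(-1.3858061)) 0.07738234016814394 [0.07237625 0.08234967] 2365
plane [ 0.00207186 -0.0138444   0.07767517]
knob? [392.91428571 218.31428571] 70 [0.55785183 0.23681403 0.13344318] (array([0.55211206, 0.23830127]), [15.619028091430664, 36.7369499206543], np.float32(-0.15966958))
level? [274.5018315  169.89377289] 273 [ 0.43580756 -0.26450273  0.03362829] (array([ 0.43147375, -0.27018323]), [38.53419876098633, 181.3047332763672], np.float32(1.3755419))
level? [466.56944444 209.48611111] 72 [0.31570932 0.43183704 0.03863387] (array([0.31368716, 0.43139307]), [37.6123161315918, 39.73841857910156], np.float32(1.4110811))
```

View pics/crops1.png

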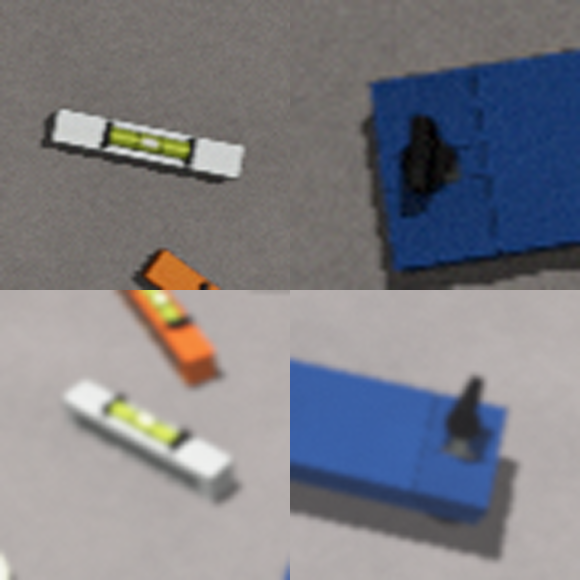

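The crops show the aluminium level with its vial around (397,240) in the top image. The knob bar lies across the board's knob end, roughly along the riser's x. The knob sits 123 mm from the measured riser centre, against 125 mm expected, and the level measures about 180 x 31 mm. Both fit, so I'll pick up the level.

```bash
cat >> h.py <<'E'
RC=np.array([.5691,.1105]);RY=1.748;U=np.array([np.cos(RY),np.sin(RY)])
SPOT=RC-.03*U;KN=np.array([.5474,.2327]);LV=np.array([.4322,-.2710]);LY=1.39
E
python3 - <<'E'
from h import *
from station import bot
q=down(LY-np.pi/2)
print(bot.inverse_kinematics([*LV,.12],q), bot.inverse_kinematics([*SPOT,.1],down(RY-np.pi/2)),bot.inverse_kinematics([*KN,.126],down(RY)),bot.inverse_kinematics([*KN,.126],down(RY-2.6)))
f0=bot.observe()['force']
bot.move_ptp([*LV,.12],q)
bot.move_l([*LV,.016])
o=bot.observe();print(o['t'],o['eef_pos'],o['force'],f0)
bot.gripper_to(0.2,40)
o=bot.observe();print(o['t'],o['opening'],o['force'])
bot.move_l([*LV,.15])
o=bot.observe();print(o['t'],o['opening'],o['force'])
q2=down(RY-np.pi/2)
bot.move_ptp([*SPOT,.17],q2)
o=bot.observe();print(o['t'],o['opening'],o['force'],o['eef_pos'])
for n in('scene','top'):
    c=bot.camera(n);np.savez(f'{n}1.npz',**c)
    if n=='scene':
        u,v=proj(c,[*SPOT,.17])[0].astype(int);cv2.imwrite('pics/hold.png',cv2.resize(c['pixels'][v-70:v+70,u-90:u+90,::-1],None,fx=4,fy=4,interpolation=cv2.INTER_CUBIC))
E
```

```text
[-0.69157439  0.01646822 -0.17027598  1.38405213  0.          1.06001826] [ 0.02445554  0.20414988 -0.00664809  1.35999836  0.          1.41804819] [0.2892439  0.23291411 0.07900706 1.41688928 0.         0.11204023] [0.2892439  0.23291411 0.07900706 1.41688928 0.         2.71204023]
2.1833 [ 0.43273146 -0.27185021  0.01700688] [-0.19301677  0.5287911   0.97283435] [ 0.49828683 -0.24142859 -0.22600702]
2.725 0.3670969193047933 [-1.10406031  0.06706598  4.24711106]
3.7667 0.3656024853460573 [ 0.00474224  0.42106519 -3.65731026]
5.1833 0.3618804028651837 [ 0.88096054  0.21750388 -3.32297774] [0.57426659 0.07976418 0.16970599]
```

View pics/hold.png

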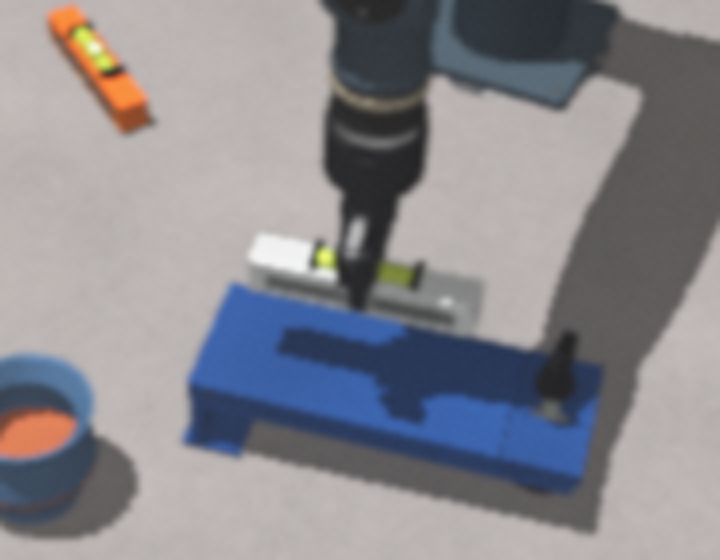

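The level is held across its middle, about 75 mm above the board and parallel to it. I'll lower it until it makes contact, release it and check where it landed.

```bash
cat >> h.py <<'E'
def vec(bot): o=bot.observe();return o['t'],o['eef_pos'],o['force']
E
python3 - <<'E'
from h import *
from station import bot
bot.move_l([*SPOT,.103],feed=.08);f0=vec(bot)[2][2]
z=.103
while z>.090:
    z-=.001;bot.move_l([*SPOT,z],feed=.03);t,p,f=vec(bot)
    if f[2]-f0>2.0:break
print(t,p,f,f0)
bot.gripper_to(.75)
print(vec(bot))
bot.move_l([*SPOT,.19],feed=.15)
bot.move_ptp([.40,.0,.27],down(RY-np.pi/2))
bot.pause(.3)
for n in('top','scene'):
    c=bot.camera(n);np.savez(f'{n}2.npz',**c);im=c['pixels']
    u,v=proj(c,[*SPOT,.12])[0].astype(int)
    cv2.imwrite(f'/tmp/{n}.png',cv2.resize(im[v-40:v+40,u-55:u+55,::-1],None,fx=5,fy=5,interpolation=cv2.INTER_CUBIC))
    P=cloud(c);hsv=cv2.cvtColor(im,cv2.COLOR_RGB2HSV);H,S,V=[hsv[...,i].astype(int) for i in range(3)]
    d=(P[...,:2]-RC);a=d@U;b=d@np.array([U[1],-U[0]])
    w=(abs(a)<.16)&(abs(b)<.06)&(P[...,2]>.095)&(((V>110)&(S<60))|((H>22)&(H<45)&(S>90)))
    w[:]=w
    Q=P[w];r=rect(Q);print(n,r,'along',(r[0]-RC)@U,'across',(r[0]-RC)@[U[1],-U[0]],Q[:,2].mean())
cv2.imwrite('pics/placed.png',np.vstack([cv2.resize(cv2.imread(f'/tmp/{n}.png'),(412,300)) for n in('top','scene')]))
print(bot.observe()['t'])
E
```

```text
8.275 [0.57461552 0.08116176 0.09568371] [-1.13234056  1.61928365  0.85511477] -3.3514792595155494
(8.6917, array([0.57447021, 0.08090113, 0.09498293]), array([-0.29578424, -0.39719741, -0.69433935]))
top (array([0.57031256, 0.11094285]), [32.6834602355957, 241.69326782226562], np.float32(-1.385297)) along 0.00022216590611291658 across 0.0012716371759717935 0.11587648731658198
scene (array([0.56842023, 0.12090363]), [40.46049880981445, 254.34364318847656], np.float32(-1.3755883)) along 0.01036054595227279 across 0.001164800790064066 0.11098615512507334
10.7167
```

View pics/placed.png

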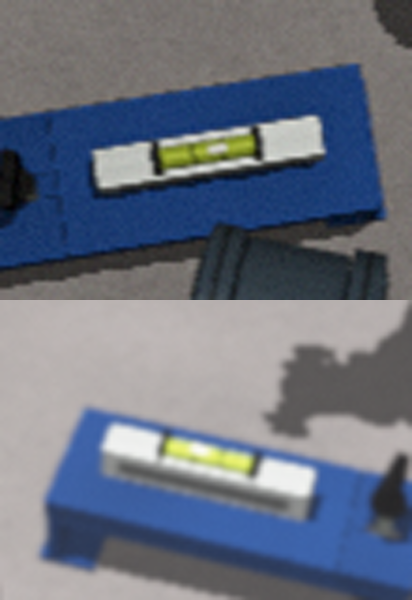

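The level lies on the board at the spot. The bubble (bright patch) is displaced towards the pivot end, as expected. Next I'll press the knob-side end and read the bubble.

```bash
cat >> h.py <<'E'
C0=np.array([.5745,.0810]);PR=C0+.066*U
def press(bot,z0=.128,F=14,zmin=.100):
    bot.move_l([*PR,z0],feed=.1);bot.pause(.3);f0=vec(bot)[2][2];z=z0;log=[]
    while z>zmin:
        z-=.001;bot.move_l([*PR,z],feed=.02);t,p,f=vec(bot);log.append((round(z,4),round(p[2],4),round(f[2]-f0,1)))
        if f[2]-f0>F:break
    print('press',log);return f0
def profile(c,z=.119,c0=None):
    s=np.arange(-.05,.0501,.0005);c0=C0 if c0 is None else c0;N=np.array([U[1],-U[0]]);rows=[]
    for o in np.arange(-.006,.0061,.002):
        X=np.c_[c0+s[:,None]*U+o*N,np.full(len(s),z)];m=proj(c,X).astype(np.float32)
        rows.append(cv2.remap(c['pixels'],m[None,:,0].copy(),m[None,:,1].copy(),cv2.INTER_CUBIC)[0].astype(float))
    return s,np.array(rows)
E
python3 - <<'E'
from h import *
from station import bot
bot.gripper_to(0.0,40)
q=down(RY-np.pi/2)
bot.move_ptp([*PR,.16],q)
press(bot);bot.pause(2.2)
print(vec(bot))
out=[]
for n in('top','scene'):
    c=bot.camera(n);np.savez(f'{n}3.npz',**c);im=c['pixels']
    u,v=proj(c,[*SPOT,.12])[0].astype(int)
    out.append(cv2.resize(im[v-25:v+25,u-40:u+40,::-1],None,fx=6,fy=6,interpolation=cv2.INTER_CUBIC))
    s,R=profile(c);out.append(np.repeat(np.repeat(R[...,::-1].astype(np.uint8),12,0),480/len(s)//1 or 1,1)[:, :480] if 0 else cv2.resize(R[...,::-1].astype(np.uint8),(480,84),interpolation=cv2.INTER_NEAREST))
    m=R.mean(0);print(n);print([(round(a*1000),*k.astype(int)) for a,k in zip(s[::5],m[::5])])
cv2.imwrite('pics/press1.png',cv2.resize(np.vstack(out),None,fx=.75,fy=.75) if 0 else np.hstack([np.vstack(out[:2]),np.vstack(out[2:])])[:, :960])
i=cv2.imread('pics/press1.png');cv2.imwrite('pics/press1.png',cv2.resize(i,(800,int(i.shape[0]*800/960))))
E
```

```text
press [(0.127, np.float64(0.1269), np.float64(0.9)), (0.126, np.float64(0.1258), np.float64(0.0)), (0.125, np.float64(0.1249), np.float64(0.1)), (0.124, np.float64(0.1239), np.float64(0.3)), (0.123, np.float64(0.1229), np.float64(0.4)), (0.122, np.float64(0.1219), np.float64(0.2)), (0.121, np.float64(0.1209), np.float64(0.4)), (0.12, np.float64(0.1199), np.float64(0.7)), (0.119, np.float64(0.1193), np.float64(2.6)), (0.118, np.float64(0.1184), np.float64(2.9)), (0.117, np.float64(0.1174), np.float64(4.5)), (0.116, np.float64(0.1169), np.float64(6.3)), (0.115, np.float64(0.1167), np.float64(9.0)), (0.114, np.float64(0.1166), np.float64(12.0)), (0.113, np.float64(0.1166), np.float64(14.9))]
(19.025, array([0.56306151, 0.14655042, 0.11653147]), array([-6.43929435,  2.54397694, 14.77009715]))
top
[(-50, np.int64(192), np.int64(194), np.int64(191)), (-48, np.int64(197), np.int64(199), np.int64(195)), (-45, np.int64(181), np.int64(184), np.int64(178)), (-42, np.int64(125), np.int64(126), np.int64(125)), (-40, np.int64(52), np.int64(51), np.int64(53)), (-37, np.int64(52), np.int64(57), np.i
[... 3166 characters left out ...]
nt64(200), np.int64(214), np.int64(126)), (20, np.int64(208), np.int64(219), np.int64(131)), (23, np.int64(214), np.int64(224), np.int64(140)), (25, np.int64(215), np.int64(226), np.int64(145)), (28, np.int64(212), np.int64(224), np.int64(143)), (30, np.int64(207), np.int64(221), np.int64(137)), (33, np.int64(203), np.int64(217), np.int64(132)), (35, np.int64(196), np.int64(210), np.int64(128)), (38, np.int64(172), np.int64(184), np.int64(116)), (40, np.int64(125), np.int64(133), np.int64(92)), (43, np.int64(88), np.int64(91), np.int64(80)), (45, np.int64(101), np.int64(102), np.int64(105)), (48, np.int64(147), np.int64(149), np.int64(150)), (50, np.int64(184), np.int64(185), np.int64(184))]
```

View pics/press1.png

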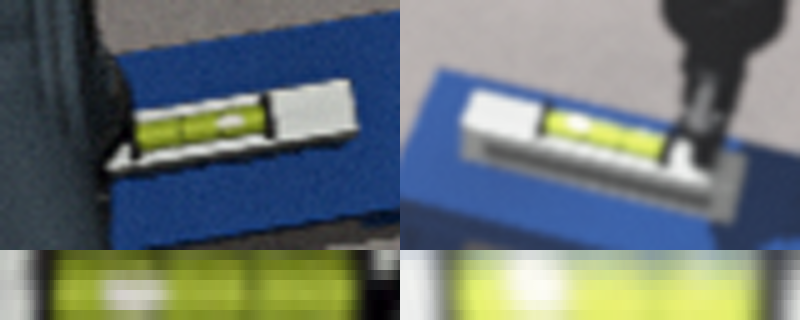

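Both views show the vial clearly. The bubble stands about 17 mm from centre towards the pivot, with the board home: the tip stopped sinking at 0.1166 m while the force kept rising. I'll compute this properly, then turn the knob about 2.6 rad clockwise.

```bash
cat >> h.py <<'E'
def bubble(c,verbose=True):
    s,R=profile(c);m=R.mean(0);g=m[:,1];r=m[:,2]/m[:,1]     # blue/green ratio: ~1 pale, ~.3-.6 green
    lvl=np.median(g[abs(s)<.03])*.65
    ok=np.where(g[(s>-.05)]>lvl)[0]
    i=100
    def edge(d):
        j=i
        while 0<j<len(s)-1 and not(abs(s[j])>.028 and g[j]<lvl): j+=d
        return s[j]
    lo,hi=edge(-1),edge(1);k=(s>lo+.006)&(s<hi-.006)
    w=r[k]-np.median(np.sort(r[k])[:k.sum()//2]);w=np.where(w>.35*w.max(),w,0)
    b=(w*s[k]).sum()/w.sum();print('edges %.1f %.1f bubble %.1f rel %.1f width %.1f mm'%(lo*1e3,hi*1e3,b*1e3,(b-(lo+hi)/2)*1e3,(w>.5*w.max()).sum()*.5));return b-(lo+hi)/2
E
python3 - <<'E'
from h import *
for n in('top','scene'):bubble(dict(np.load(n+'3.npz')))
E
```

```text
edges -36.5 38.0 bubble -16.5 rel -17.2 width 15.5 mm
edges -36.5 39.5 bubble -15.5 rel -17.0 width 15.5 mm
```

```bash
cat >> h.py <<'E'
def turn(bot,yaw,d):
    "grip knob with jaws at yaw, turn d rad clockwise"
    bot.move_ptp([*KN,.185],down(yaw));bot.gripper_to(.45,80)
    bot.move_l([*KN,.127],feed=.1);bot.gripper_to(0.0,80)
    o=bot.observe();print('grip',o['t'],o['opening'],o['eef_pos'],o['force'],o['moment'])
    q=np.array(o['joint_positions'],float);q[:]=bot.inverse_kinematics(np.r_[KN,.127],down(yaw))
    n=int(np.ceil(abs(d)/.7))
    for i in range(n):
        p=q.copy();p[5]+=d*(i+1)/n;bot.goto_joints(p)
        o=bot.observe();print(round(o['t'],2),o['joint_positions'][5].round(3),o['force'].round(1),o['moment'].round(2))
    bot.gripper_to(.45);bot.move_l([*KN,.185],feed=.12)
E
python3 - <<'E'
from h import *
from station import bot
bot.move_l([*PR,.165],feed=.1)
turn(bot,RY,2.6)
E
```

```text
grip 22.6167 0.1237469607741287 [0.54792348 0.23392515 0.12855994] [-0.50940635  4.01814359  4.09789464] [ 0.65075644  0.30595988 -0.16891932]
23.28 0.762 [-2.5  2.   5.7] [ 0.35  0.49 -0.13]
23.95 1.412 [-3.7  0.5  6.9] [ 0.01  0.79 -0.12]
24.62 2.062 [-5.9 -0.3  7.4] [-0.01  1.19 -0.12]
25.28 2.712 [-7.4  0.1  9.4] [ 0.2   1.52 -0.12]
```

```bash
python3 - <<'E'
from h import *
from station import bot
bot.gripper_to(0.0,40)
bot.move_ptp([*PR,.16],down(RY-np.pi/2))
press(bot,z0=.128,F=14);bot.pause(2.2)
print(vec(bot))
out=[]
for n in('top','scene'):
    c=bot.camera(n);np.savez(f'{n}4.npz',**c);im=c['pixels'];bubble(c)
    u,v=proj(c,[*SPOT,.12])[0].astype(int)
    out.append(cv2.resize(im[v-40:v+30,u-60:u+60,::-1],None,fx=5,fy=5,interpolation=cv2.INTER_CUBIC)[:,:])
cv2.imwrite('pics/press2.png',cv2.resize(np.hstack(out),(800,233)))
E
```

```text
press [(0.127, np.float64(0.127), np.float64(-0.7)), (0.126, np.float64(0.1258), np.float64(-0.1)), (0.125, np.float64(0.1248), np.float64(-0.2)), (0.124, np.float64(0.1243), np.float64(1.2)), (0.123, np.float64(0.1234), np.float64(3.4)), (0.122, np.float64(0.1224), np.float64(4.0)), (0.121, np.float64(0.1218), np.float64(5.4)), (0.12, np.float64(0.1217), np.float64(8.4)), (0.119, np.float64(0.1216), np.float64(11.1)), (0.118, np.float64(0.1215), np.float64(14.8))]
(33.3083, array([0.56300663, 0.14666426, 0.12148599]), array([-5.73270052,  0.92424023, 14.53637992]))
edges -37.0 36.5 bubble -2.2 rel -2.0 width 16.0 mm
edges -38.0 37.5 bubble -1.9 rel -1.7 width 16.5 mm
```

View pics/press2.png

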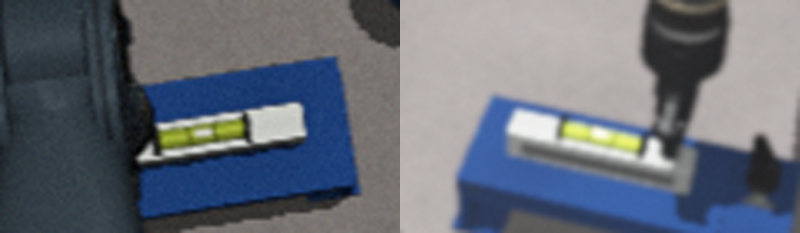

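With the board home the bubble now reads about 1.85 mm short of centre. It is inside the lines, but the knob needs about 0.28 rad more, and some of the first turn was lost in the grip. I'll make a small corrective turn that allows for part of that loss, then press again.

```bash
python3 - <<'E'
from h import *
from station import bot
bot.move_l([*PR,.165],feed=.1)
turn(bot,RY-2.31,.43)
bot.gripper_to(0.0,40)
bot.move_ptp([*PR,.15],down(RY-np.pi/2))
press(bot,z0=.129,F=16);bot.pause(2.2)
print(vec(bot))
out=[]
for n in('top','scene'):
    c=bot.camera(n);np.savez(f'{n}5.npz',**c);im=c['pixels'];bubble(c)
    u,v=proj(c,[*SPOT,.12])[0].astype(int)
    out.append(cv2.resize(im[v-40:v+30,u-60:u+60,::-1],None,fx=5,fy=5,interpolation=cv2.INTER_CUBIC)[:,:])
cv2.imwrite('pics/press3.png',cv2.resize(np.hstack(out),(800,233)))
E
```

```text
grip 36.425 0.12321487862928548 [0.54644697 0.23368177 0.12858735] [-4.90527959  1.34251282  5.4391862 ] [ 0.35343542  0.99477229 -0.20178095]
36.92 2.853 [-5.3  2.1  4. ] [ 0.35  1.02 -0.14]
press [(0.128, np.float64(0.128), np.float64(-0.9)), (0.127, np.float64(0.1269), np.float64(0.5)), (0.126, np.float64(0.1258), np.float64(-0.0)), (0.125, np.float64(0.125), np.float64(-0.7)), (0.124, np.float64(0.1243), np.float64(1.3)), (0.123, np.float64(0.1234), np.float64(3.0)), (0.122, np.float64(0.1224), np.float64(3.9)), (0.121, np.float64(0.122), np.float64(6.5)), (0.12, np.float64(0.1219), np.float64(8.9)), (0.119, np.float64(0.1219), np.float64(13.1)), (0.118, np.float64(0.1217), np.float64(15.4)), (0.117, np.float64(0.1217), np.float64(19.2))]
(45.4417, array([0.56300944, 0.14664862, 0.12164652]), array([-7.7014019 ,  1.55763887, 18.77160531]))
edges -37.0 36.5 bubble -1.7 rel -1.5 width 15.0 mm
edges -39.0 37.5 bubble -1.3 rel -0.6 width 17.0 mm
```

View pics/press3.png

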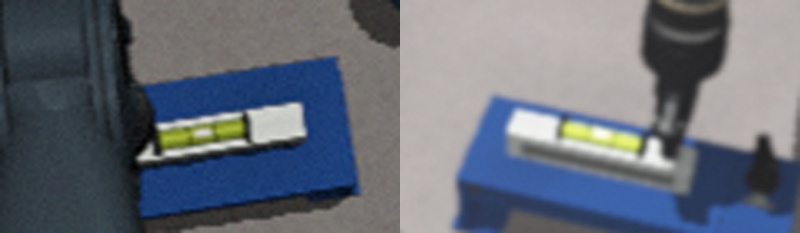

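The last turn moved the bubble by only about 0.7 mm, so roughly 0.3 rad is lost in each grip. About -1.1 mm remains. 45 s have been used and one more turn costs about 12 s, so I'll do it and then press for good.

```bash
python3 - <<'E'
from h import *
from station import bot
bot.move_l([*PR,.165],feed=.12)
turn(bot,RY-2.42,.48)
bot.gripper_to(0.0,40)
bot.move_ptp([*PR,.145],down(RY-np.pi/2))
press(bot,z0=.1265,F=15);bot.pause(2.2)
print(vec(bot))
out=[]
for n in('top','scene'):
    c=bot.camera(n);np.savez(f'{n}6.npz',**c);im=c['pixels'];bubble(c)
    s,R=profile(c);out.append(cv2.resize(R[...,::-1].astype(np.uint8),(600,84),interpolation=cv2.INTER_NEAREST))
    u,v=proj(c,[*SPOT,.12])[0].astype(int)
    out.append(cv2.resize(im[v-20:v+20,u-40:u+40,::-1],(400,200),interpolation=cv2.INTER_CUBIC))
    g=R[2:5].mean(0)[:,1]
    for a,b in((-.018,-.008),(.008,.018)):
        k=(s>a)&(s<b);w=np.clip(np.percentile(g[k],80)-g[k],0,None)**2;print(n,'line',round((w*s[k]).sum()/w.sum()*1e3,1))
W=[cv2.copyMakeBorder(x,0,4,0,600-x.shape[1],cv2.BORDER_CONSTANT) for x in out]
cv2.imwrite('pics/press4.png',np.vstack(W))
E
```

```text
grip 48.575 0.123669946246534 [0.54650943 0.233729   0.12861614] [-4.1754647   1.74450866  4.16923062] [ 0.38146013  0.99392611 -0.15956823]
49.11 3.013 [-5.9  0.9  4.5] [ 0.3   1.05 -0.22]
press [(0.1255, np.float64(0.1255), np.float64(-0.6)), (0.1245, np.float64(0.1248), np.float64(2.8)), (0.1235, np.float64(0.1239), np.float64(3.4)), (0.1225, np.float64(0.1229), np.float64(5.7)), (0.1215, np.float64(0.1224), np.float64(6.4)), (0.1205, np.float64(0.1223), np.float64(10.3)), (0.1195, np.float64(0.1222), np.float64(13.5)), (0.1185, np.float64(0.1221), np.float64(15.1))]
(56.7333, array([0.56302492, 0.14660483, 0.12209592]), array([-6.38187166,  1.80742924, 14.82423849]))
edges -37.0 36.5 bubble -0.4 rel -0.1 width 14.5 mm
top line -12.7
top line 10.1
edges -39.0 37.5 bubble -0.2 rel 0.5 width 15.5 mm
scene line -12.4
scene line 12.5
```

View pics/press4.png

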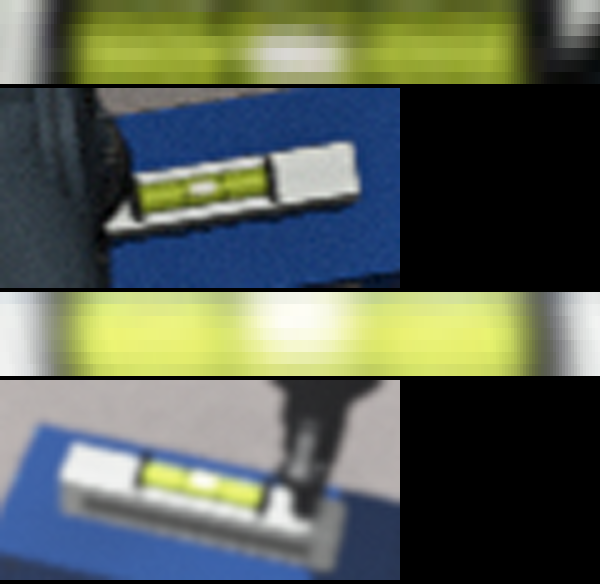

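The bubble is centred within about 0.5 mm in both views. The board is home, since the force rose to 15 N with no further travel. I'm handing in while still pressing.

```bash
python3 -c "
from station import bot
bot.close_job();print(bot.observe()['t'])"
```

```text
the job is handed in; nothing more can be done
the job is handed in; nothing more can be done
```

The riser is level: I handed the job in at about 57 s, with the gripper still pressing about 15 N on the knob-side end of the level and the bubble centred.

- **First reading:** I laid the aluminium level along the board at the spot and pressed it home. The bubble stood about 17 mm off centre, towards the pivot.
- **Turning the knob:** I turned it clockwise in three grips of 2.6, 0.43 and 0.48 rad. Each grip lost roughly 0.3 rad, so the first two turns fell short. I pressed again after each turn, and the bubble read about -1.9 mm, then about -1 mm, then centred.
- **Last checks:** The bubble's offset from the middle of the vial was -0.1 mm in the top view and +0.5 mm in the scene view. Measured against the black lines in the top view, it comes out nearer +0.9 mm, still well inside them. The force rose from 6 to 15 N with only about 0.3 mm of tip travel, so the board was home.
- **Bystanders:** No move was directed at the pots, saucer or other levels, though I took no separate picture of them at the end.

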